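# Lock the open hatch fastener

## Task

One of the three wing fasteners on the service hatch of the white control unit was left unlocked: its wing points from front to back, across the row, while the other two lie along the row. Turn that wing a quarter turn clockwise (seen from above) until it snaps fully home in its locked detent, in line with the others, and let go. Leave the other two fasteners locked.

Things in the scene. Friction and masses are not known exactly. Their poses are not given: they have to be found in the camera images.
- wing_a_grip (a point): Centre of the unlocked fastener's upright black wing, on its turning axis. Wing 44 mm long (the point's x axis, turns with it), 10 mm thick (y axis; pinch here from above), 22 mm high (11 above and below the point). Hub 26 mm across, top 9 mm below the point; the hatch is 20 mm below the point. It keeps its height.
- wing_a (a joint): Its angle, rad: 0 = unlocked, wing across the row; grows as it turns clockwise seen from above, to a stop at 1.571 = locked, wing along the row. Starts at 0 to 0.15. Friction 0.06 N m; stays where left up to about 1.2, from about 1.25 an over-centre spring snaps it to the stop by itself and holds it there (0.14 N m to turn it back).
- wing_b (a joint): Wing angle of the second fastener, same kind and values: locked at 1.571 from the start.
- wing_c (a joint): Wing angle of the third fastener, same kind and values: locked at 1.571 from the start.
- unit: Fixed white control unit, 260 mm wide (y), 150 mm deep (x), flat hatch 68 mm up; origin under its centre, front faces -x. The three equal fasteners stand in a row on the hatch, 30 mm in front of its middle, 90 mm apart; the unlocked one can be at either end or in the middle. Forceps 8 mm high lie on the hatch behind them. A tall old viscometer stands behind it to the right (-y): keep clear.

How it is judged (in metres and radians):
At the end, for the whole second after the job is handed in: The unlocked wing has turned clockwise to its locked detent (within 10 degrees of the stop: angle over 1.4 rad) and is at rest, and the other two wings are locked as well (over 1.4 rad) (value of joint each of wing_a, wing_b, wing_c above 1.4 rad and velocity of joint wing_a below 0.1 rad/s); the robot touches nothing.
It fails at once if One of the two locked fasteners is turned out of its detent (more than about 15 degrees) (value of joint any of wing_b, wing_c below 1.3 rad).
It also fails if it takes over 34 s, if anything falls off the work surface, if the arm or the gripper's body presses on something with over 40 N, if the wrist force passes 120 N, or if a joint passes its speed limit or range.

## Robot

A 6-joint arm with a two-finger parallel gripper is mounted at the origin on a cart in front of the work surface, level with it; the furniture and walls round the work are solid. World frame = base frame: x ahead of the robot, y to its left, z up, the work surface at z = 0. Lengths are in mm, angles in rad, forces in N, time in s.
With the tool pointing down it reaches from about 325 to 775 mm from the base axis. Payload 5.5 kg.
Tool frame: the origin (TCP) lies between the finger pads; the fingertips stand 8 mm ahead of it and the grasp point (between the pads) lies 11 mm behind it; z points along the fingers, y is the line along which they close (so a half turn about z gives the same grasp; the last joint's range is limited). The gripper opens to 88 mm and grips with 3 to 60 N. Pads are 20 mm wide; open, the fingers measure 115 mm over their backs; the gripper's body (75 mm by 178 mm) begins 61 mm behind the grasp point.
Start: joints at [1.127, 0.091, 1.231, -0, 1.82, -0.057], TCP at [226.341, 555.685, 203.931] pointing down, gripper open.
Joint ranges: [-2.87, 2.87], [-0.86, 2.18], [0.17, 2.46], [-1.51, 4.65], [0.06, 2.69], [-2.65, 2.65]. Speed limits (rad/s): [2.57, 2.57, 3.01, 3.14, 3.14, 3.14].

## Interface

Orientations are given as a unit quaternion [w, x, y, z].
In Python, from plant import robot gives the robot as it stands.
- The arm moves only by the tool move_arm, never from a script. Its argument "deltas" is a list of rows, each a list of 5 numbers: the closure, from -1 (fully open) to 1 (shut), so that 0 is half open, then the shift along the tool's x, y, z in units of 40 mm (1.0 is 40 mm), then the turn about the tool's z in units of 8 degrees (1.0 is 8 degrees). A call has 1 to 10 rows; each row is the pose to reach, as a shift and turn from the pose commanded when the call began, along the tool's axes at that moment; what a row does not reach only later rows make up. A row lasts 1/8 s, in which the tool goes at most 62.5 mm and 10.7 degrees, less where a joint would pass 70% of its speed; a pose out of reach is approached as far as the arm can. A call with a gripper value outside its range is refused whole. The fingers move at their own pace and stop on an object; the grip force is fixed at half the most. Time passes only in rows, so rows that repeat a pose let the fingers close. It gives the time, the measured TCP pose, the force, the opening and the grip force at its end, in the units of the state.
- robot.get_obs(): the state, without advancing time (a new reading comes with each control period).
- robot.grab_frame(name): name is "scene" or "top" or "wrist"; returns a dict with "frame" (420x560x3 uint8, red, green, blue), "fx", "fy", "cx", "cy" (pixels), "view" (4x4, takes a point from world to camera coordinates). Camera axes: x right, y down, z forward; pixel columns grow to the right and rows downward; lengths in mm; the calibration is good to about 2 mm. A picture is of the moment at which its call begins. There is no depth.
- robot.job_done(): hands the job in; it is judged then, once.
The state is a dict: "clock": time; "joint_pos": joint angles; "qvel": joint speeds; "tau": joint torques, N m; "position": TCP position; "orientation": TCP orientation; "ft_force": force on the tool from outside, world axes, zero at the start; "torque": the same for the moment, N m; "grip_width": finger opening in mm; "grasp_force": force on a finger pad.
Only numpy, scipy, OpenCV 4.12 (cv2) and the standard library are available. Lean on these libraries where they do the work, as an engineer would, in place of code of your own. Each camera call takes 0.05 s, during which the arm holds its last target. There are 200 camera calls.

## Working session

There is one attempt and no reset: what is moved stays moved. The work goes in short steps, Python scripts to look and compute and a tool call to move; the robot and the scene stay as the last step left them, time stands still between calls to the robot, and variables do not carry over. Pictures are saved under pics/ and viewed, at most 10 in all, crops included, and the job is handed in when it is done.

Besides the shell and the picture viewer there is one more tool, called as a command line: name --pt "numbers of a row" for each row, then --argument value for the rest. move_arm: Moves the arm, as the interface text tells. Its arguments: {"type":"object","properties":{"deltas":{"type":"array","items":{"type":"array","items":{"type":"number"}}}},"required":["deltas"]}

```bash
mkdir -p pics
cat > h.py <<'E'
import numpy as np, cv2, pickle
from plant import robot
def snap(name, tag):
    f=robot.grab_frame(name); pickle.dump(f,open(f'pics/{tag}.pkl','wb'))
    cv2.imwrite(f'pics/{tag}.png',f['frame'][:,:,::-1]); return f
def load(tag): return pickle.load(open(f'pics/{tag}.pkl','rb'))
def P(f):
    K=np.array([[f['fx'],0,f['cx']],[0,f['fy'],f['cy']],[0,0,1]]); return K@np.array(f['view'])[:3]
def tri(f1,p1,f2,p2):
    X=cv2.triangulatePoints(P(f1),P(f2),np.float64(p1).reshape(2,1),np.float64(p2).reshape(2,1)); return (X[:3]/X[3]).ravel()
def onz(f,p,z):
    M=P(f); A=np.c_[M[:,0],M[:,1],M[:,2]*z+M[:,3]]; v=np.linalg.solve(A,[p[0],p[1],1]); return v[:2]/v[2]
def proj(f,X):
    v=P(f)@np.r_[X,1]; return v[:2]/v[2]
E
python3 - <<'E'
from h import *
a=snap('scene','s0')['frame'];b=snap('top','t0')['frame']
o=robot.get_obs();print(o['clock'],o['position'],o['orientation'],o['grip_width'])
E
```

```text
0.1 [226.20493279 555.40334845 202.9110521 ] [-2.16397688e-04  1.92193283e-01  9.81356690e-01 -8.61196651e-04] 87.73691164220722
```

View pics/s0.png

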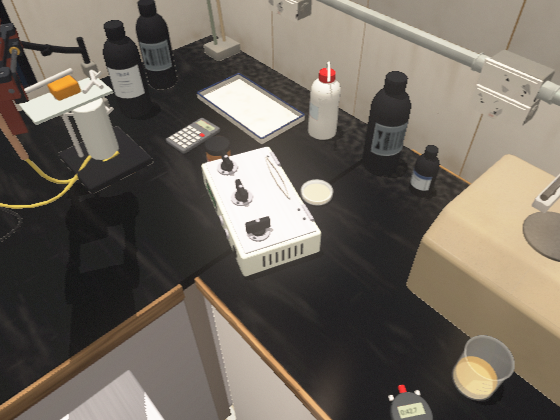

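View pics/t0.png

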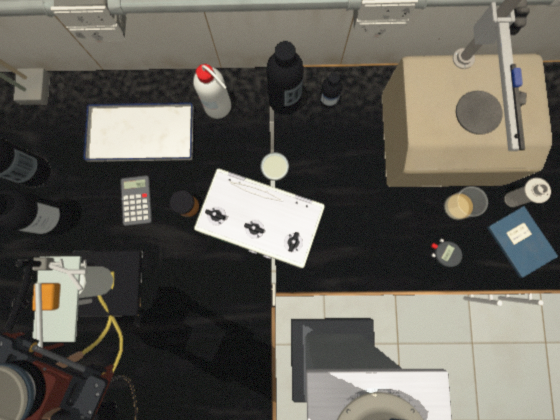

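The scene view shows the white unit with wings near (227,163), (242,195) and (258,226). In the top view they are near (216,215), (255,228) and (293,242), and the last one looks to be across the row. I'll enlarge both.

Run:
```python
from h import *
s=load('s0');t=load('t0')
A=cv2.resize(s['frame'][140:260,195:325],None,fx=4,fy=4,interpolation=3)
B=cv2.resize(t['frame'][165:275,190:330],None,fx=4,fy=4,interpolation=3)
c=np.zeros((480,400+0,3),'u1')
cv2.imwrite('pics/cs.png',A[:,:,::-1]);cv2.imwrite('pics/ct.png',B[:,:,::-1])
for n,a,b in (('near',(258,226),(293,242)),('mid',(242,195),(255,228)),('far',(227,163),(216,215))): print(n,tri(s,a,t,b))
```

```text
near [438.66937221 187.02249484  81.63968285]
mid [470.25527223 270.21523933  73.82994567]
far [500.14234692 355.06039515  79.71388612]
```

View pics/cs.png

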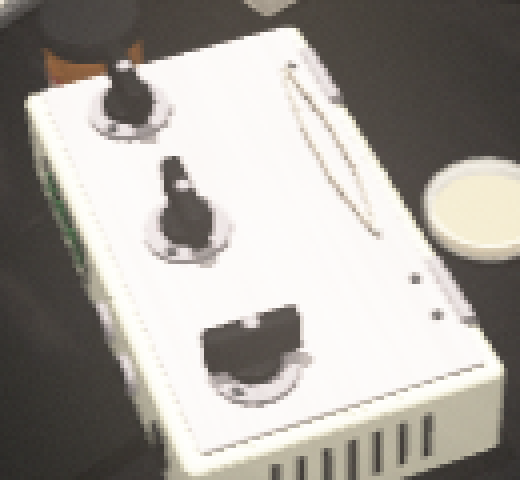

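View pics/ct.png

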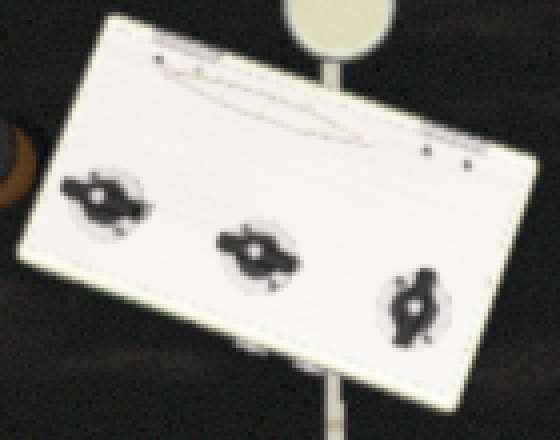

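The crops show the near wing across the row, with the other two along it. The white top marks are at scene crop (251,321), (181,184) and (124,66), and at top crop (414,307), (255,250) and (98,196). Wing a's ends are at about (428,270) and (402,346) in the top crop.

Run:
```python
from h import *
s=load('s0');t=load('t0')
cs=lambda p:(np.array(p)+.5)/4-.5+[195,140]
ct=lambda p:(np.array(p)+.5)/4-.5+[190,165]
X=[tri(s,cs(a),t,ct(b)) for a,b in (((251,321),(414,307)),((181,184),(255,250)),((124,66),(98,196)))]
print(np.round(X,1), [np.linalg.norm(X[i]-X[i+1]) for i in (0,1)])
d=X[2]-X[0]; print('row ang',np.degrees(np.arctan2(d[1],d[0])))
e=onz(t,ct((428,270)),98)-onz(t,ct((402,346)),98); print('wing',np.degrees(np.arctan2(e[1],e[0])),np.linalg.norm(e))
o=robot.get_obs()
from scipy.spatial.transform import Rotation as R
q=o['orientation'];M=R.from_quat(np.r_[q[1:],q[0]]).as_matrix();print(M.round(3))
print('tool delta to A',M.T@(np.r_[X[0][:2],0]-np.r_[o['position'][:2],0]), 'front edge',onz(t,ct((18,260)),68),onz(t,ct((455,410)),68))
```

```text
[[438.6 187.3  97.7]
 [469.1 272.1  97.9]
 [500.2 356.4  96.9]] [np.float64(90.17594496912393), np.float64(89.7944566588904)]
row ang 69.98772095184329
wing -19.813124279768157 42.63708249018178
[[-0.926  0.377 -0.001]
 [ 0.377  0.926 -0.002]
 [ 0.    -0.002 -1.   ]]
tool delta to A [-335.53696514 -260.81343009    0.43110566] front edge [469.10472243 405.70264783] [384.15355426 165.44021337]
```

All three points sit at about z = 98 (99 expected), 90 mm apart, and wing a is at -20° to x. Next I'll move above wing a.

move_arm --pt "-0.1 -1.2 -0.93 0 0" --pt "-0.1 -2.4 -1.86 0 0" --pt "-0.1 -3.6 -2.8 0 -0.3" --pt "-0.1 -4.8 -3.73 0 -0.3" --pt "-0.1 -6.0 -4.66 0 -0.3" --pt "-0.1 -7.2 -5.6 0 -0.3" --pt "-0.1 -8.39 -6.52 0 -0.3" --pt "-0.1 -8.39 -6.52 0 -0.3" --pt "-0.1 -8.39 -6.52 0 -0.3" --pt "-0.1 -8.39 -6.52 0 -0.3"

```text
clock: 1.35
position: [438.2, 188.8, 203.8]
orientation: [-0.0, 0.171, 0.985, 0.0]
ft_force: [-1.6, 1.2, 0.1]
grip_width: 48.5
grasp_force: 0.0
```

```bash
cat >> h.py <<'E'
from scipy.spatial.transform import Rotation as R
def pose():
    o=robot.get_obs();q=o['orientation'];return o,R.from_quat(np.r_[q[1:],q[0]]).as_matrix()
E
python3 - <<'E'
from h import *
f=snap('wrist','w1');o,M=pose()
print(o['clock'],o['position'],M.round(3),o['grip_width'],o['ft_force'])
print(proj(f,[438.6,187.3,97.7]))
E
```

```text
1.4 [438.14154595 188.83107915 203.89407277] [[-0.942  0.336 -0.   ]
 [ 0.336  0.942  0.   ]
 [ 0.     0.    -1.   ]] 48.13867962537458 [ 0.60941392 -0.5541469   0.25300316]
[276.13240685 202.01214177]
```

View pics/w1.png

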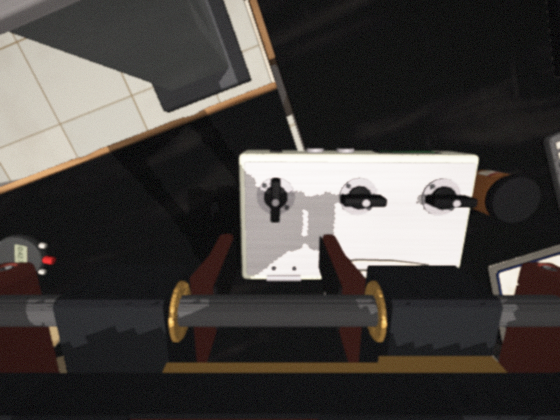

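The wrist view shows wing a upright at (276,180)–(276,221) with its mark at (275.5,202). The prediction was (276.1,202.0), so the position and angle agree. Next I'll descend with the fingertips above the hub (z 79), so TCP z ≈ 90, and pinch.

move_arm --pt "-0.1 -0.024 -0.031 0.9 0" --pt "-0.1 -0.024 -0.031 1.8 0" --pt "-0.1 -0.024 -0.031 2.4 0" --pt "-0.1 -0.024 -0.031 2.82 0" --pt "-0.1 -0.024 -0.031 2.82 0" --pt "-0.1 -0.024 -0.031 2.82 0" --pt "1 -0.024 -0.031 2.82 0" --pt "1 -0.024 -0.031 2.82 0" --pt "1 -0.024 -0.031 2.82 0" --pt "1 -0.024 -0.031 2.82 0"

```text
clock: 2.65
position: [439.3, 186.0, 91.2]
orientation: [0.0, 0.172, 0.985, 0.0]
ft_force: [-0.2, -0.1, -0.3]
grip_width: 11.7
grasp_force: 0.0
```

move_arm --pt "1 0 0 0 0" --pt "1 0 0 0 0" --pt "1 0 0 0 0"

```text
clock: 3.02
position: [439.2, 186.0, 91.1]
orientation: [-0.0, 0.172, 0.985, -0.0]
ft_force: [0.6, -0.0, 0.2]
grip_width: 0.6
grasp_force: 0.0
```

The fingers closed to 0.6 mm with no force, so they missed the wing. I'll look before doing anything else.

Run:
```python
from h import *
s=snap('scene','s1');t=snap('top','t1');w=snap('wrist','w2')
A=cv2.resize(s['frame'][140:260,195:325],(400,369),interpolation=3)
B=cv2.resize(t['frame'][190:290,240:350],(400,364),interpolation=3)
W=cv2.resize(w['frame'],(400,300))
c=np.zeros((600,800,3),'u1');c[:300,:400]=A[60:360];c[:300,400:]=B[:300];c[300:,:400]=W
c[300:,400:]=cv2.resize(s['frame'],(400,300))
cv2.imwrite('pics/c2.png',c[:,:,::-1])
o,M=pose();print(o['position'],o['grip_width'],o['joint_pos'])
```

```text
[439.23571748 186.05888588  91.10464978] 0.5155793619751758 [ 3.29337596e-01 -2.37928117e-01  1.74325636e+00  9.51467863e-06
  1.63632055e+00 -8.96559748e-01]
```

View pics/c2.png

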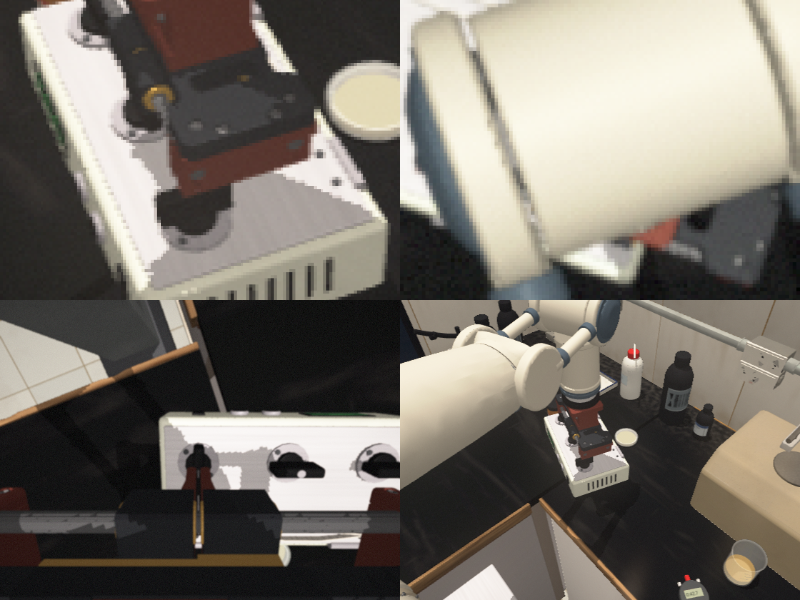

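In the composite, wing a still stands upright at about (199,455) in the wrist panel, with the closed fingers beyond it or above it. I'll enlarge the scene and wrist views there and add predicted markers.

Run:
```python
from h import *
s=load('s1');w=load('w2')
o,M=pose();p=o['position']
for n,X in (('tip',p-[0,0,8]),('tcp',p),('wingtop',[438.6,187.3,97.7]),('wingtop front',np.array([438.6,187.3,97.7])-22*np.array([.94,-.34,0])),('wingtop back',np.array([438.6,187.3,97.7])+22*np.array([.94,-.34,0]))):
    print(n,proj(s,X)-[225,190],proj(w,X)-[230,180])
A=cv2.resize(s['frame'][190:265,225:290],(400,462),interpolation=3)
B=cv2.resize(w['frame'][180:300,230:330],(400,480),interpolation=3)
c=np.zeros((480,800,3),'u1');c[:462,:400]=A;c[:,400:]=B
c=np.clip(c.astype(float)*1.5,0,255)
cv2.imwrite('pics/c3.png',c[:,:,::-1])
```

```text
tip [33.27685671 35.65125911] [47.30110367 55.5314151 ]
tcp [33.08591303 32.62646818] [47.29129744 59.83914261]
wingtop [32.17255894 29.88471074] [48.80320326 62.14231811]
wingtop front [19.9991321  33.64425013] [48.92519132 28.26390641]
wingtop back [44.1708318  26.17926445] [48.6884494  94.01165077][ WARN:0@0.231] global loadsave.cpp:1063 imwrite_ Unsupported depth image for selected encoder is fallbacked to CV_8U.
```

View pics/c3.png

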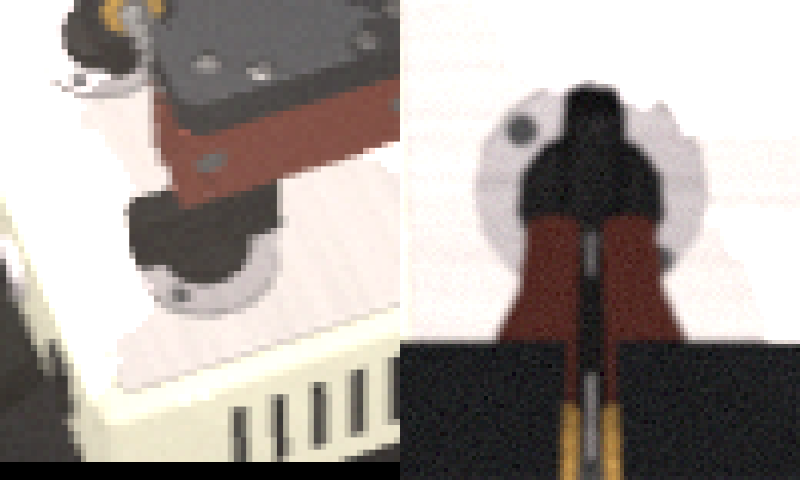

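Run:
```python
from h import *
w1=load('w1');w2=load('w2')
V=np.array(w2['view']);print('fx',w2['fx'],'cam pos',-V[:3,:3].T@V[:3,3],'fwd',V[2,:3])
p1=np.array([438.14,188.83,203.89]);p2=np.array([439.24,186.06,91.1])
o,M=pose()
for dz in (8,0,-11):
  for dx in (-10,10):
    print(dz,dx,[proj(w1,p1+M@[dx,sy*24,dz]).round(1) for sy in (-1,1)],[(proj(w2,p2+M@[dx,sy*5,dz])).round(1) for sy in (-1,1)])
g=w1['frame'][225:300,195:365];g2=w2['frame'][195:300,245:310]
c=np.zeros((560,800,3),'u1')
c[:353,:]=cv2.resize(g,(800,353),interpolation=3)
cv2.imwrite('pics/c4.png',np.clip(c[:353].astype(float)*2,0,255).astype('u1')[:,:,::-1])
```

```text
fx 296.0577061578803 cam pos [373.53099689 209.83048936 271.36027871] fwd [ 0.24233007 -0.08800085 -0.96619459]
8 -10 [array([242.3, 249.2]), array([312.5, 249.4])] [array([270. , 249.3]), array([284.6, 249.3])]
8 10 [array([241.4, 221.3]), array([313.4, 221.5])] [array([269.8, 221.4]), array([284.8, 221.4])]
0 -10 [array([240.9, 254. ]), array([313.8, 254.2])] [array([269.7, 254.1]), array([284.9, 254.1])]
0 10 [array([239.9, 225.1]), array([314.9, 225.3])] [array([269.5, 225.2]), array([285.1, 225.2])]
-11 -10 [array([238.7, 261.3]), array([315.9, 261.4])] [array([269.2, 261.4]), array([285.3, 261.4])]
-11 10 [array([237.7, 230.8]), array([317.1, 231. ])] [array([269. , 230.9]), array([285.6, 230.9])]
```

View pics/c4.png

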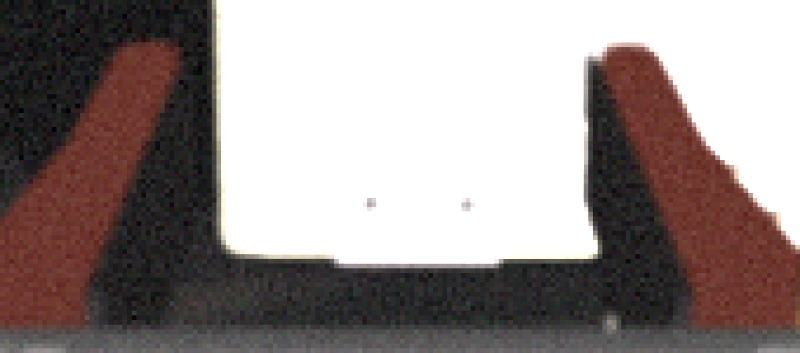

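Measured from the finger separation in the two wrist pictures (90 px open, 6 px shut, for 47.6 mm of travel), the rendered fingertips sit about 29 mm higher than the stated 8 mm ahead of the TCP. That puts them near z 112, above the wing top, which explains the miss. I'll open and go down 12 mm, which keeps the tips off the hatch under either assumption. Then I'll close as a test.

move_arm --pt "-0.1 0.025 0.025 0 0" --pt "-0.1 0.025 0.025 0 0" --pt "-0.1 0.025 0.025 0 0" --pt "-0.1 0.025 0.025 0 0" --pt "-0.1 0.025 0.025 0.15 0" --pt "-0.1 0.025 0.025 0.3 0" --pt "-0.1 0.025 0.025 0.3 0"

```text
clock: 4.05
position: [438.1, 187.2, 78.1]
orientation: [-0.001, 0.172, 0.985, -0.0]
ft_force: [0.2, -0.3, -0.1]
grip_width: 48.5
grasp_force: 0.0
```

move_arm --pt "1 0 0 0 0" --pt "1 0 0 0 0" --pt "1 0 0 0 0" --pt "1 0 0 0 0" --pt "1 0 0 0 0" --pt "1 0 0 0 0"

```text
clock: 4.8
position: [438.5, 186.5, 79.2]
orientation: [-0.0, 0.172, 0.985, -0.001]
ft_force: [-2.6, -5.0, 2.0]
grip_width: 8.3
grasp_force: 30.0
```

The fingers now grip at 8.3 mm with 30 N, so they have caught the wing, probably only near its top. I'll open, go 9 mm deeper and regrip.

move_arm --pt "0.3 0 0 0 0" --pt "0.3 0 0 0 0" --pt "0.3 0 0.01 0 0" --pt "0.3 0 0.01 0.11 0" --pt "0.3 0 0.01 0.22 0" --pt "0.3 0 0.01 0.22 0"

```text
clock: 5.55
position: [438.4, 187.6, 69.6]
orientation: [-0.001, 0.172, 0.985, -0.0]
ft_force: [-0.1, 0.6, -0.1]
grip_width: 30.6
grasp_force: 0.0
```

move_arm --pt "1 0 0 0 0" --pt "1 0 0 0 0" --pt "1 0 0 0 0" --pt "1 0 0 0 0" --pt "1 0 0 0 0"

```text
clock: 6.18
position: [438.4, 186.4, 70.5]
orientation: [-0.0, 0.172, 0.985, -0.001]
ft_force: [-2.3, -4.9, 2.4]
grip_width: 10.0
grasp_force: 30.0
```

Run:
```python
from h import *
w=snap('wrist','w3');s=snap('scene','s3')
B=cv2.resize(w['frame'][180:300,230:330],(400,480),interpolation=3)
A=cv2.resize(s['frame'][190:265,225:290],(400,462),interpolation=3)
c=np.zeros((480,800,3),'u1');c[:462,:400]=A;c[:,400:]=B
cv2.imwrite('pics/c5.png',np.clip(c.astype(float)*1.7,0,255).astype('u1')[:,:,::-1])
o,M=pose();print(o['clock'],o['position'],o['grip_width'],o['ft_force'],o['torque'])
```

```text
6.275 [438.42652906 186.45445808  70.4899043 ] 9.562904434375797 [-1.92249175 -3.36372449  1.87136764] [-0.8958316   0.35411553 -0.06098783]
```

View pics/c5.png

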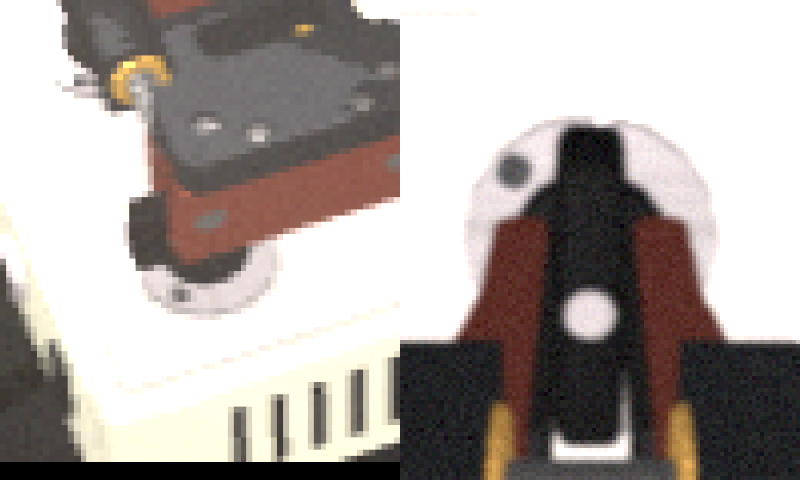

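The grip is good: 10 mm opening, with the wing's white top mark centred between the fingers in the wrist panel at (588,313). Now I'll turn it clockwise (positive about tool z, which points down).

move_arm --pt "1 0 0 0 0.6" --pt "1 0 0 0 1.2" --pt "1 0 0 0 1.8" --pt "1 0 0 0 2.4" --pt "1 0 0 0 3.0" --pt "1 0 0 0 3.6" --pt "1 0 0 0 4.2" --pt "1 0 0 0 4.8" --pt "1 0 0 0 5.4" --pt "1 0 0 0 6.0"

```text
clock: 7.52
position: [438.1, 186.1, 70.5]
orientation: [0.0, 0.559, 0.829, -0.002]
ft_force: [-3.7, -5.2, 3.6]
grip_width: 9.5
grasp_force: 30.0
```

move_arm --pt "1 0 0 0 0.6" --pt "1 0 0 0 1.2" --pt "1 0 0 0 1.8" --pt "1 0 0 0 2.4" --pt "1 0 0 0 3.0" --pt "1 0 0 0 3.6" --pt "1 0 0 0 4.2" --pt "1 0 0 0 4.8" --pt "1 0 0 0 5.2" --pt "1 0 0 0 5.2"

```text
clock: 8.78
position: [437.7, 186.1, 70.5]
orientation: [0.001, 0.816, 0.577, -0.002]
ft_force: [-6.1, -5.6, 3.8]
grip_width: 9.6
grasp_force: 30.0
```

Run:
```python
from h import *
w=snap('wrist','w4')
o,M=pose();print(o['clock'],o['position'],o['grip_width'],o['ft_force'],o['torque'],np.degrees(np.arctan2(M[1,1],M[0,1])))
cv2.imwrite('pics/w4b.png',np.clip(w['frame'].astype(float)*1.3,0,255).astype('u1')[:,:,::-1])
```

```text
8.825 [437.66786538 186.06541665  70.47536634] 9.791627851222378 [-4.98980086 -6.45517876  4.6420407 ] [-1.13906331  1.02957321 -0.14893171] -19.427654103380373
```

View pics/w4b.png

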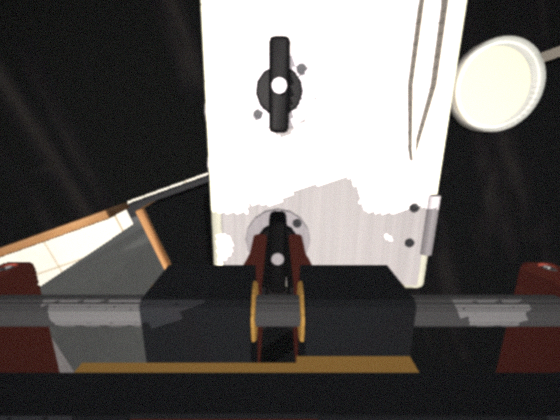

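The wing is held in line with its neighbour: mark at (277,258), neighbour vertical at column 280. I'll release it and lift clear. My ten pictures are used, so I'll check the final angle with image code.

move_arm --pt "0.1 0 0 0 0" --pt "0.1 0 0 0 0" --pt "0.1 0 0 0 0" --pt "0.1 0 0 0 0" --pt "0.1 0 0 -0.6 0" --pt "0.1 0 0 -1.5 0" --pt "0.1 0 0 -2.5 0" --pt "0.1 0 0 -3.5 0" --pt "0.1 0 0 -3.5 0" --pt "0.1 0 0 -3.5 0"

```text
clock: 10.07
position: [438.7, 187.7, 209.5]
orientation: [-0.0, 0.816, 0.578, -0.0]
ft_force: [0.1, -0.5, 0.1]
grip_width: 39.6
grasp_force: 0.0
```

Run:
```python
from h import *
w=snap('wrist','w5');o,M=pose()
print(o['clock'],o['position'],o['grip_width'],o['ft_force'])
g=cv2.cvtColor(w['frame'],cv2.COLOR_RGB2GRAY)
for n,X in (('a',[438.6,187.3,98]),('b',[469.1,272.1,98])):
    p=proj(w,X); print(n,p,'px/mm',w['fx']/(np.array(w['view'])@np.r_[X,1])[2])
    x,y=np.round(p).astype(int); m=np.zeros_like(g);cv2.circle(m,(x,y),30,255,-1)
    k=((g<45)&(m>0)).astype('u1'); nl,lab,st,ce=cv2.connectedComponentsWithStats(k)
    i=1+np.argmax(st[1:,4]); ys,xs=np.nonzero(lab==i)
    W=np.array([onz(w,(u,v),98) for u,v in zip(xs,ys)]);c=np.cov(W.T);e,v=np.linalg.eigh(c)
    print(st[i],ce[i],'world angle',np.degrees(np.arctan2(v[1,1],v[0,1]))%180,np.sqrt(e))
```

```text
10.125 [438.38631024 187.61201034 208.81800964] 39.21565966739944 [-0.57674277 -0.0527171  -0.13426753]
a [277.04450923 200.39316796] px/mm 0.9861444118862944
[267 179  21  42 442] [276.91855204 197.93665158] world angle 70.78598965269398 [ 4.92906571 10.69619536]
b [277.72620519 106.72219447] px/mm 1.0696512855591738
[276  96  10  35 113] [282.00884956 114.16814159] world angle 64.1153915123371 [1.42549968 8.61856484]
```

Wing a is now at 70.8° against a row direction of 70.0°, so it is locked. Wing b was in line in the last picture and nothing has touched it. Only part of it was picked up here. The robot is clear.

```bash
python3 -c "
from plant import robot
print(robot.job_done())"
```

```text
the job is handed in; nothing more can be done
None
```

The unlocked wing is turned clockwise to about 71° against the row's 70°, released and clear of the gripper. The other two fasteners weren't touched, and the job was handed in at about 10 s; no verdict came back.

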